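Gate pivot: thrust ring on, cup held for greasing

TASK

We are putting a gate's floor pivot together. Slide the bronze thrust ring over the upright pin and guide it all the way down onto the boss before you let go of it, then pick up the steel pivot cup that lies on its side, find which of its two ends has the deep blind bore (the other end is closed behind a shallow recess of the same width), and turn it so that the bore faces straight up. Finish while still holding the cup like that in the gripper, still and clear of everything, a good hand's breadth above the bench, so that I can pack it with grease; leave the other things on the bench where they are.

Things in the scene. Friction and masses are not known exactly. Their poses are not given: they have to be found in the camera images.
- pivot_seat (a point): Fixed gate pivot: centre of the flat top of its round boss (50 mm in diameter, top 34 mm above the bench). Through this point rises a bright upright pin, 24 mm in diameter, 48 mm above the boss, its top 6 mm tapered to 16 mm. z up, x along the base plate's long side.
- pin_tip (a point): Centre of the top of the pin, 48 mm above the boss's flat top and 82 mm above the bench; axes as pivot_seat.
- ring_center (a point): The thrust ring, yellow bronze: 44 mm outside, 27 mm bore, 18 mm high, about 140 g, lying flat on the bench. This point is its centre, half-way up (9 mm above its underside); z is its axis. Either face may go down. It fits over the pin with 1.5 mm of play all round; seated, its centre is 9 mm above pivot_seat.
- cup_center (a point): Middle of the pivot cup, on its axis, 28 mm above the bench as it lies. The cup is a grey steel socket 44 mm in diameter, 46 mm long, welded lengthwise on a flat pad, its axis level. x runs along that axis out through the bored end (blind bore 27 mm wide, 32 mm deep; the other end has a like recess only 2.5 mm deep), y across the pad, z away from the pad.
- ring: The thrust ring as a whole; origin at the centre of its underside.
- cup: The whole pivot cup, about 0.5 kg; origin under the middle of its dark pad, axes as cup_center. The pad is 88 mm wide across the socket, 46 mm long and 6 mm thick, its underside 28 mm from the socket's axis, and sticks out 22 mm beyond the socket on either side; above it the socket's 44 mm sides are free to grip.
- pivot: The whole fixed pivot; origin on the bench under the pin's axis. Its dark base plate is 130 x 100 x 10 mm, bolted down at the four corners (bolt heads up to 19 mm above the bench).
- bracket_center (a point): A loose bent bracket of bright sheet, 70 x 66 mm and 60 mm high, standing on its foot; to be left alone. This point is inside the bend, 20 mm above the bench.
- offcut_center (a point): A loose offcut of dark square tube, 40 x 40 x 100 mm, lying down; to be left alone. This point is its centre; x along its length.
- nut_center (a point): A loose bright hexagon nut, 41 mm across its corners and 19 mm high, lying flat near the robot; to be left alone. This point is its centre.
There are look-alikes about, which are no part of the job. Of the things shaped like the ring, the brass one is meant.

How it is judged:
On the way, in this order (a step that is already met when the one before it is completed fails the run):
1. the ring is guided down the pin in the gripper to within 10 mm of the boss (horizontal distance between ring_center and pivot_seat below 0.005 m and z of ring_center in the frame of pivot_seat below 0.019 m and contact force between ring and the fingers above 0.5 N), for 0.02 s.
2. the ring sits flat on the boss and has been let go (horizontal distance between ring_center and pivot_seat below 0.005 m and z of ring_center in the frame of pivot_seat below 0.012 m and contact force between ring and the fingers below 0.1 N), for 0.2 s.
At the end, for the whole second after the job is handed in: The ring lies on the boss round the pin (centred within 5 mm, seated within 3 mm), and the cup is held by the fingers alone, its centre at least 100 mm above the bench, its bored end facing up within 15 degrees, at rest (horizontal distance between ring_center and pivot_seat below 0.005 m and z of ring_center in the frame of pivot_seat below 0.012 m and height (world z) of cup_center above 0.1 m and angle between cup_center's own x axis and vertical below 0.26 rad and contact force between cup and the fingers above 1 N and contact force between cup and pivot below 0.1 N and contact force between cup and ring below 0.1 N and linear speed of cup below 0.03 m/s and angular speed of cup below 0.2 rad/s); the arm keeps its last pose, push and grip.
It fails at once if the bracket is moved more than 30 mm (distance of bracket_center from where it was at the start of the episode above 0.03 m).
It fails at once if the tube offcut is moved more than 30 mm (distance of offcut_center from where it was at the start of the episode above 0.03 m).
It fails at once if the nut is moved more than 30 mm (distance of nut_center from where it was at the start of the episode above 0.03 m).
It also fails if it takes over 64 s, if anything falls off the work surface, if the arm or the gripper's body presses on something with over 40 N, if the wrist force passes 120 N, or if a joint passes its speed limit or range.

ROBOT

A 6-joint arm with a two-finger parallel gripper is mounted at the origin on the work surface. World frame = base frame: x ahead of the robot, y to its left, z up, the work surface at z = 0. Lengths are in m, angles in rad, forces in N, time in s.
With the tool pointing down it reaches from about 0.35 to 0.85 m from the base axis. Payload 8.1 kg.
Tool frame: the origin (TCP) lies midway between the tips of the shut fingers; the grasp point (between the pads) lies 19 mm behind it; z points along the fingers, y is the line along which they close (so a half turn about z gives the same grasp; the last joint's range is limited). The gripper opens to 93 mm and grips with 3 to 60 N. Pads are 15 mm wide; open, the fingers measure 128 mm over their backs; the gripper's body (75 mm by 188 mm) begins 65 mm behind the grasp point.
Start: joints at [1.09, 0.13, 1.488, -0, 1.523, -0.085], TCP at [0.231, 0.554, 0.219] pointing down, gripper open.
Joint ranges: [-2.96, 2.96], [-0.89, 2.26], [0.02, 2.5], [-1.34, 4.48], [0, 2.73], [-2.66, 2.66]. Speed limits (rad/s): [2.39, 2.39, 2.79, 3.14, 3.14, 3.14].

INTERFACE

Orientations are given as [roll, pitch, yaw] about the fixed x, y, z axes, in that order (R = Rz(yaw) Ry(pitch) Rx(roll)).
In Python, from rig import * gives the robot as it stands. The module is installed in compiled form; this text tells all that it offers.
- The arm moves only by the tool carry_out, never from a script. Its argument "plan" is one flat list of numbers, 6 for each row, row after row: the shift along the tool's x, y, z as a fraction of full scale, then the turn, a rotation vector about the tool's x, y, z as a fraction of full scale. In form: [x, y, z, ax, ay, az, x, y, z, ax, ay, az, ...]. A call has 1 to 8 rows; each row shifts and turns the commanded pose from where the row before left it, along the tool's axes as they then stand; what a row does not reach is not made up. Full scale, the value 1, is 0.06 m for a shift and 8 degrees for a turn. A row lasts 1/8 s, in which the tool goes at most 62.5 mm and 10.7 degrees, less where a joint would pass 70% of its speed; a pose out of reach is approached as far as the arm can. A call with a number of a shift or a turn outside -1 to 1 is refused whole. A call with a gripper value outside its range is refused whole. "hand" is the opening, from 0 (shut) to 1 (fully open), set as the call begins (left out, the last holds). The fingers move at their own pace and stop on an object; "newtons" is the grip in N (left out, the last holds). Time passes only in rows, so rows that do not move let the fingers close. It gives the time, the measured TCP pose, the force, the opening and the grip force at its end, in the units of the state.
- read_state(): the state, without advancing time (a new reading comes with each control period).
- grab_frame(name): name is "side" or "top"; returns (picture, depth): 400x640x3 uint8, blue, green, red; 400x640 float32, m along the optical axis (not along the pixel's ray), 0 where there is no reading.
- camera_params(name): a dict with "camera_matrix" (3x3 intrinsics, pixels), "distortion" ([k1, k2, p1, p2, k3] as OpenCV has them; the pictures are not rectified), "R" (3x3) and "t" (3): a world point X has camera coordinates R X + t. Camera axes: x right, y down, z forward; pixel columns grow to the right and rows downward; lengths in m; the calibration is good to about 2 mm. A picture is of the moment at which its call begins. camera_params takes no time and is no camera call.
- close_job(): hands the job in; it is judged then, once.
Trained networks look in the newest picture that a camera, given by its name, has taken for a name from the list of things; names that differ only in an ending like _2 or _b are one class to them, and where a whole thing is asked for, a point or a joint stands for the part that bears it (a point fixed in the world has none). Each returns a list of dicts, best first, with "score" (0 to 1); they miss things now and then, are a little off and sometimes report something else, mostly with a low value. They report only what shows in the picture. A call takes as long as a camera call. They do not tell look-alikes from the thing itself.
- silhouettes(camera, target): "region" (400x640 bool, what is visible of it) and "position" ([row, column] in pixels, amid what is visible of it).
- pinpoint(camera, target): "position" ([row, column] in pixels: a listed point, or the origin of a listed thing).
The state is a dict: "time": time; "q": joint angles; "dq": joint speeds; "joint_efforts": joint torques, N m; "position": TCP position; "ee_rot": TCP orientation; "wrist_force": force on the tool from outside, world axes, zero at the start; "torque": the same for the moment, N m; "width": finger opening in m; "finger_force": force on a finger pad.
Only numpy, scipy, OpenCV 4.12 (cv2) and the standard library are available. Lean on these libraries where they do the work, as an engineer would, in place of code of your own. Each camera call takes 0.05 s, during which the arm holds its last target. There are 200 camera calls.

## Working session

There is one attempt and no reset: what is moved stays moved. The work goes in short steps, Python scripts to look and compute and a tool call to move; the robot and the scene stay as the last step left them, time stands still between calls to the robot, and variables do not carry over. Pictures are saved under pics/ and viewed, at most 10 in all, crops included, and the job is handed in when it is done.

Besides the shell and the picture viewer there is one more tool, called as name(argument=value, ...), one argument or row to a line, values as JSON. carry_out: Moves the arm, as the interface text tells. Shift numbers are shares of 0.06 m and turn numbers shares of 8 degrees, none past 1 either way. Its arguments: {"type":"object","properties":{"plan":{"type":"array","items":{"type":"number","minimum":-1,"maximum":1}},"hand":{"type":"number"},"newtons":{"type":"number"}},"required":["plan"]}

```bash
mkdir -p pics; cat > h.py <<'E'
from rig import *
import numpy as np, cv2
from scipy.spatial.transform import Rotation as Ro
def cam(n):
    p=camera_params(n); return [np.array(p[k],float) for k in("camera_matrix","distortion","R","t")]
def ray(n,rc):
    K,D,R,t=cam(n); t=t.ravel()
    u=cv2.undistortPoints(np.array([[[rc[1],rc[0]]]],float),K,D)[0,0]
    return -R.T@t, R.T@np.array([u[0],u[1],1.])
def atz(n,rc,z):
    o,d=ray(n,rc); return o+d*(z-o[2])/d[2]
def cloud(n,dep):
    K,D,R,t=cam(n); t=t.ravel()
    v,u=np.mgrid[0:400,0:640]
    q=cv2.undistortPoints(np.stack([u,v],-1).reshape(-1,1,2).astype(float),K,D).reshape(400,640,2)
    P=np.concatenate([q*dep[...,None],dep[...,None]],-1)
    return (P-t)@R
def proj(n,X):
    K,D,R,t=cam(n); return cv2.projectPoints(np.array(X,float).reshape(-1,1,3),cv2.Rodrigues(R)[0],t.ravel(),K,D)[0].reshape(-1,2)
E
python3 - <<'E'
from h import *
for n in("side","top"):
    p,d=grab_frame(n); cv2.imwrite(f"pics/{n}0.png",p); np.save(f"{n}0.npy",d)
    c=cam(n); print(n,(-c[2].T@c[3].ravel()).round(3),c[2][2].round(3),(d>0).mean())
    for t,z in(("pivot_seat",.034),("pin_tip",.082),("ring_center",.009),("cup_center",.028),("bracket_center",.02),("offcut_center",.02),("nut_center",.0095)):
        for r in pinpoint(n,t)[:4]: print(t,round(r["score"],2),np.round(r["position"]),atz(n,r["position"],z).round(3))
print(read_state())
E
```

```text
side [ 0.292 -0.733  0.753] [ 0.317  0.694 -0.647] 0.9959453125
pivot_seat 0.84 [163. 252.] [0.575 0.255 0.034]
pin_tip 0.59 [155. 249.] [0.562 0.221 0.082]
ring_center 0.69 [255. 348.] [ 0.653 -0.099  0.009]
ring_center 0.66 [238. 310.] [ 0.605 -0.019  0.009]
ring_center 0.63 [206. 311.] [0.649 0.073 0.009]
cup_center 0.68 [347. 335.] [ 0.526 -0.293  0.028]
bracket_center 0.8 [279. 414.] [ 0.731 -0.217  0.02 ]
offcut_center 0.69 [188. 381.] [0.816 0.049 0.02 ]
nut_center 0.65 [256. 247.] [ 0.468 -0.014  0.009]
nut_center 0.45 [153. 248.] [0.592 0.333 0.009]
top [0.442 0.02  1.251] [ 0.166 -0.02  -0.986] 0.99602734375
pivot_seat 0.86 [222. 222.] [0.56  0.248 0.034]
pin_tip 0.78 [217. 219.] [0.571 0.248 0.082]
ring_center 0.61 [206. 316.] [ 0.611 -0.009  0.009]
ring_center 0.53 [193. 286.] [0.647 0.078 0.009]
ring_center 0.5 [190. 345.] [ 0.657 -0.09   0.009]
cup_center 0.88 [238. 414.] [ 0.524 -0.277  0.028]
bracket_center 0.63 [167. 386.] [ 0.723 -0.205  0.02 ]
offcut_center 0.57 [134. 296.] [0.815 0.051 0.02 ]
nut_center 0.65 [254. 313.] [ 0.478 -0.001  0.01 ]
{'time': 0.8, 'q': array([ 1.08956522e+00,  1.30388952e-01,  1.48817117e+00, -1.43818649e-05,
        1.52300212e+00, -8.54316829e-02]), 'dq': array([ 0.00027628, -0.00041403, -0.00025622,  0.00177398, -0.00141633,
       -0.00019953]), 'joint_efforts': array([ 1.94734617e-03, -5.59705746e+01, -4.92028141e+01,  7.69224507e-02,
        2.25735496e-02, -3.80956476e-05]), 'position': array([0.23133764, 0.55362795, 0.21865767]), 'ee_rot': array([3.14156358e+00, 1.69078299e-05, 2.74579391e+00]), 'wrist_force': array([ 0.01356239,  0.40671215, -0.09883825]), 'torque': array([0.02060212, 0.02822218, 0.02301741]), 'finger_force': 0.0, 'width': 0.09286199617837945}
```

View pics/side0.png

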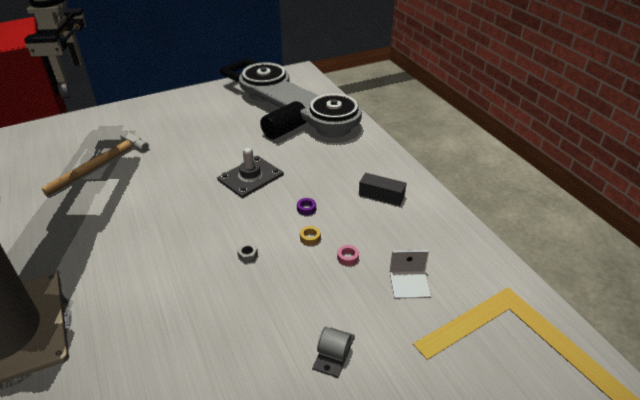

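View pics/top0.png

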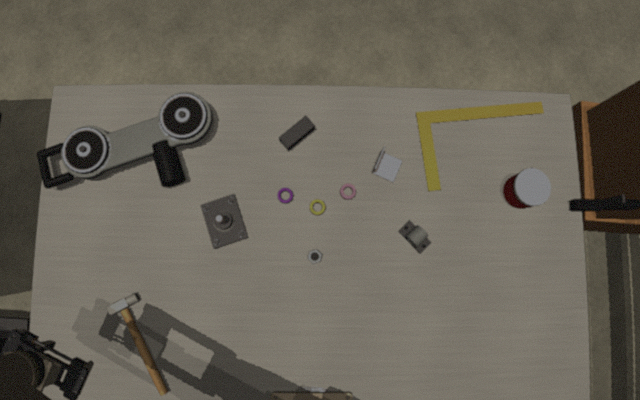

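Candidate rings: purple (side 206,306 / top 195,286), yellow (237,310 / 207,317) and pink (254,348 / 191,348). Yellow is the bronze one. The cup is at side (347,335) / top (237,414), and the pivot is at side (170,250) / top (220,222). Next I'll take a close crop and refine the positions from depth.

```bash
python3 - <<'E'
from h import *
S=cv2.imread("pics/side0.png");T=cv2.imread("pics/top0.png")
def crop(I,r,c,h=32,w=40): return cv2.resize(I[r-h:r+h,c-w:c+w],(400,300),interpolation=cv2.INTER_CUBIC)
cv2.imwrite("pics/crop0.png",np.vstack([np.hstack([crop(S,237,325),crop(S,348,335)]),np.hstack([crop(T,205,317),crop(T,237,414)])]))
C={n:cloud(n,np.load(n+"0.npy")) for n in("side","top")}
def near(n,x,y,r,z0,z1):
    P=C[n].reshape(-1,3); m=(np.hypot(P[:,0]-x,P[:,1]-y)<r)&(P[:,2]>z0)&(P[:,2]<z1); return P[m]
for n in C:
    P=near(n,.609,-.014,.035,.008,.03); print(n,"ring",len(P),P.mean(0).round(4),((P.max(0)+P.min(0))/2).round(4),P.max(0)[2])
    P=near(n,.569,.25,.04,.05,.1); print("pin",len(P),((P.max(0)+P.min(0))/2).round(4),P.mean(0).round(4),P.max(0).round(4))
    P=near(n,.569,.25,.09,.006,.014); print("plate",len(P),P.mean(0).round(4),cv2.minAreaRect(P[:,:2].astype(np.float32)*1000))
    P=near(n,.525,-.283,.07,.003,.07); print("cup",len(P),P.max(0),cv2.minAreaRect(P[:,:2].astype(np.float32)*1000))
    for a,b in((.002,.012),(.042,.06)):
        Q=P[(P[:,2]>a)&(P[:,2]<b)]; print(a,len(Q),Q.mean(0).round(4),cv2.minAreaRect(Q[:,:2].astype(np.float32)*1000))
    P=C[n].reshape(-1,3);m=(abs(P[:,0]-.5)<.05)&(abs(P[:,1]-.1)<.05);print("bench z",np.median(P[m,2]),P[m,2].std())
E
```

```text
side ring 231 [ 0.6069 -0.014   0.0144] [ 0.6075 -0.0132  0.0138] 0.01942849452147172
pin 142 [0.5652 0.245  0.0668] [0.5637 0.2408 0.0682] [0.5777 0.2569 0.0835]
plate 879 [0.5606 0.2341 0.0089] ((565.2440185546875, 245.19435119628906), (133.06288146972656, 104.32443237304688), 19.995817184448242)
cup 1324 [ 0.57403455 -0.21340358  0.05150286] ((528.82763671875, -275.4356689453125), (117.62640380859375, 76.75792694091797), 61.96115493774414)
0.002 515 [ 0.5137 -0.301   0.0051] ((528.82763671875, -275.4356689453125), (117.62640380859375, 76.75792694091797), 61.96115493774414)
0.042 455 [ 0.5263 -0.2875  0.0468] ((527.6893920898438, -285.5023498535156), (33.43309020996094, 47.19253921508789), 44.536956787109375)
bench z -0.0015765821240116978 0.0013986433340397954
top ring 130 [ 0.6071 -0.009   0.0172] [ 0.6066 -0.0093  0.0159] 0.022924124925566985
pin 82 [0.567  0.2472 0.0682] [0.5667 0.2458 0.0765] [0.5778 0.2586 0.0865]
plate 1123 [0.565  0.2478 0.0104] ((558.8182373046875, 259.6314697265625), (145.02346801757812, 147.6908721923828), 14.688166618347168)
cup 764 [ 0.59231045 -0.21795132  0.05570978] ((525.2760620117188, -285.11651611328125), (134.4512481689453, 134.40676879882812), 89.11013793945312)
0.002 452 [ 0.5271 -0.2791  0.0056] ((525.2760620117188, -285.11651611328125), (134.4512481689453, 134.40676879882812), 89.11013793945312)
0.042 215 [ 0.5293 -0.2838  0.0479] ((529.9522094726562, -284.7407531738281), (38.30065155029297, 48.300472259521484), 44.11286544799805)
bench z 0.0007586781067587555 0.002494790151082343
```

View pics/crop0.png

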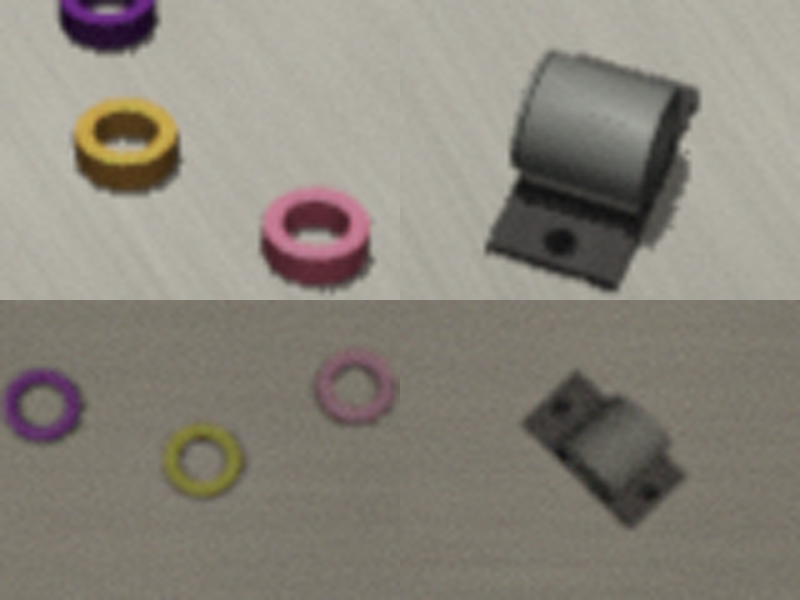

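The crop confirms the yellow ring (top-left panel, centre about 127,145; side pixel 237,310). Neither cup end face is visible yet, and the cup axis runs at about -45°. Next I'll refine the ring position by matching its silhouette.

```bash
cat >> h.py <<'E'
from scipy.optimize import minimize
def ringpts(c,r=.022,h=.009,n=48):
    a=np.linspace(0,2*np.pi,n,endpoint=False)
    return np.array([[c[0]+r*np.cos(x),c[1]+r*np.sin(x),c[2]+s*h] for x in a for s in(-1,1)])
def hullcent(pts):
    m=cv2.moments(cv2.convexHull(pts.astype(np.float32))); return np.array([m["m10"],m["m01"]])/m["m00"]
def yellow(p,c,w=40):
    hsv=cv2.cvtColor(p,cv2.COLOR_BGR2HSV); m=((hsv[...,0]>15)&(hsv[...,0]<38)&(hsv[...,1]>95)).astype(np.uint8)
    k=np.zeros_like(m); r,q=int(c[1]),int(c[0]); k[max(r-w,0):r+w,q-w:q+w]=1; m*=k
    n,l,st,_=cv2.connectedComponentsWithStats(m); i=1+np.argmax(st[1:,4]); v,u=np.nonzero(l==i); return np.stack([u,v],1),st[i]
def ringxy(n,p,guess):
    z=guess[2]; q,st=yellow(p,proj(n,[guess])[0]); c=hullcent(q)
    f=lambda x: np.sum((hullcent(proj(n,ringpts([x[0],x[1],z])))-c)**2)
    return minimize(f,guess[:2],method="Nelder-Mead",options=dict(xatol=1e-5,fatol=1e-6)).x, st
E
python3 - <<'E'
from h import *
for n in("side","top"): print(n,ringxy(n,cv2.imread(f"pics/{n}0.png"),[.607,-.011,.009]))
s=read_state(); R=Ro.from_euler("xyz",s["ee_rot"]).as_matrix()
print(R.round(3), R.T@(np.array([.607,-.012,.12])-s["position"]))
E
```

```text
side (array([ 0.60776337, -0.01171088]), array([300, 226,  20,  20, 300], dtype=int32))
top (array([ 0.60916211, -0.01128121]), array([310, 200,  16,  15, 115], dtype=int32))
[[-0.923  0.386  0.   ]
 [ 0.386  0.923  0.   ]
 [-0.     0.    -1.   ]] [-0.56469302 -0.37706665  0.09865626]
```

carry_out(
  plan=[-1,-0.67,0.1,0,0,0,-1,-0.67,0.1,0,0,0,-1,-0.67,0.1,0,0,0,-1,-0.67,0.1,0,0,0,-1,-0.67,0.1,0,0,0,-1,-0.67,0.1,0,0,0,-1,-0.67,0.1,0,0,0,-1,-0.67,0.1,0,0,0],
  hand=1,
  newtons=20,
)

```text
time: 1.8
position: [0.5073, 0.1363, 0.1775]
ee_rot: [3.141, 0.001, 2.746]
wrist_force: [-0.1, 1.1, 0.4]
width: 0.0931
finger_force: 0.0
```

carry_out(
  plan=[0,0,0,0,0,1,0,0,0,0,0,1,0,0,0,0,0,1,0,0,0,0,0,1,0,0,0,0,0,1,0,0,0,0,0,1,0,0,0,0,0,1,0,0,0,0,0,1],
)

```text
time: 2.8
position: [0.5063, 0.1381, 0.1773]
ee_rot: [3.141, -0.0, 1.624]
wrist_force: [-0.0, -0.9, 0.8]
width: 0.0931
finger_force: 0.0
```

```bash
cat >> h.py <<'E'
def to(target,yaw=None):
    s=read_state(); R=Ro.from_euler("xyz",s["ee_rot"]).as_matrix()
    print("t",round(s["time"],2),"pos",s["position"].round(4),"rpy",np.degrees(s["ee_rot"]).round(2),"w",round(s["width"],4),"f",round(s["finger_force"],1),"F",s["wrist_force"].round(1))
    print("shift units",(R.T@(np.array(target)-s["position"])/.06).round(3))
E
python3 -c "
from h import *
to([.6085,-.0115,.12])"
```

```text
t 2.8 pos [0.5063 0.1381 0.1773] rpy [179.99  -0.    93.06] w 0.0931 f 0.0 F [-0.  -0.9  0.8]
shift units [-2.581  1.567  0.955]
```

carry_out(
  plan=[0,0,0,0,0,0.38,-0.62,0.43,0.24,0,0,0,-0.62,0.43,0.24,0,0,0,-0.62,0.43,0.24,0,0,0,-0.63,0.41,0.24,0,0,0,0,0,0,0,0,0],
)

```text
time: 3.55
position: [0.6091, -0.0135, 0.1177]
ee_rot: [-3.139, 0.0, 1.572]
wrist_force: [-1.1, 0.3, 0.4]
width: 0.0928
finger_force: 0.0
```

```bash
python3 -c "
from h import *
to([.6085,-.0115,.003])"
```

```text
t 3.55 pos [ 0.6091 -0.0135  0.1177] rpy [-1.7986e+02  2.0000e-02  9.0090e+01] w 0.0928 f 0.0 F [-1.1  0.3  0.4]
shift units [ 0.034 -0.005  1.912]
```

carry_out(
  plan=[0.03,0,0.5,0,0,0,0,0,0.5,0,0,0,0,0,0.4,0,0,0,0,0,0.3,0,0,0,0,0,0.2,0,0,0,0,0,0,0,0,0],
)

```text
time: 4.3
position: [0.6085, -0.0087, 0.005]
ee_rot: [-3.14, -0.0, 1.576]
wrist_force: [0.2, 0.2, -0.1]
width: 0.0931
finger_force: 0.0
```

carry_out(
  plan=[0,0,0,0,0,0,0,0,0,0,0,0,0,0,0,0,0,0,0,0,0,0,0,0,0,0,0,0,0,0,0,0,0,0,0,0,0,0,0,0,0,0],
  hand=0,
  newtons=15,
)

```text
time: 5.18
position: [0.609, -0.009, 0.0057]
ee_rot: [-3.141, 0.0, 1.576]
wrist_force: [-1.3, 0.1, 1.0]
width: 0.0435
finger_force: 15.0
```

carry_out(
  plan=[0,0,-0.6,0,0,0,0,0,-0.7,0,0,0,0,0,-0.6,0,0,0,0.8,-0.14,0,0,0,0,0.9,-0.14,0,0,0,0,0.9,-0.14,0,0,0,0,0.9,-0.14,0,0,0,0,0.79,-0.15,0,0,0,0],
)

```text
time: 6.18
position: [0.5644, 0.2501, 0.1193]
ee_rot: [-3.141, 0.0, 1.576]
wrist_force: [0.3, 0.0, -0.8]
width: 0.0435
finger_force: 15.0
```

carry_out(
  plan=[0,0,0,0,0,0,0,0,0,0,0,0],
)

```text
time: 6.42
position: [0.5649, 0.2479, 0.1192]
ee_rot: [-3.141, 0.001, 1.576]
wrist_force: [-0.4, 0.2, -1.3]
width: 0.0438
finger_force: 15.0
```

```bash
python3 - <<'E'
from h import *
to([.566,.2485,.107])
s=read_state(); P=s["position"]; g=[P[0],P[1]-.0025,P[2]+.0033]
O=[]
for n in("side","top"):
    p,d=grab_frame(n); cv2.imwrite(f"pics/{n}1.png",p)
    c=proj(n,[g])[0].astype(int); print(n,c)
    try: print(ringxy(n,p,g),g)
    except Exception as e: print(e)
    O.append(cv2.resize(p[c[1]-30:c[1]+30,c[0]-40:c[0]+40],(400,300),interpolation=cv2.INTER_CUBIC))
cv2.imwrite("pics/c1.png",np.hstack(O))
E
```

```text
t 6.42 pos [0.5649 0.2479 0.1192] rpy [-1.7996e+02  4.0000e-02  9.0320e+01] w 0.0438 f 15.0 F [-0.4  0.2 -1.3]
shift units [0.011 0.018 0.203]
side [245 134]
(array([0.56559203, 0.2445312 ]), array([237, 128,  19,  15, 242], dtype=int32)) [np.float64(0.5649238544994317), np.float64(0.24536112177091252), np.float64(0.12245797768763465)]
top [216 217]
(array([0.56964991, 0.22977339]), array([221, 210,   5,  10,  31], dtype=int32)) [np.float64(0.5649238544994317), np.float64(0.24536112177091252), np.float64(0.12245797768763465)]
```

View pics/c1.png

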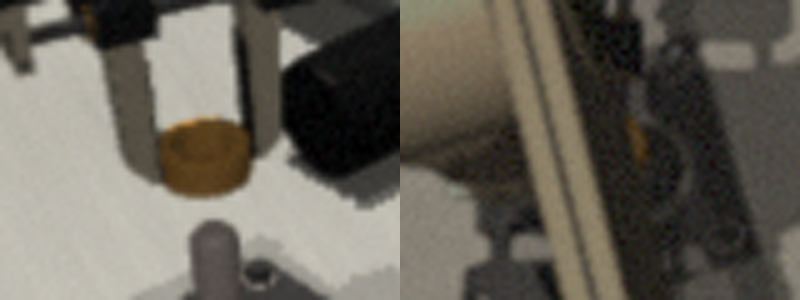

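The crop shows the ring held level between the fingers at about (205,155), above the pin tip at about (215,230). Next I'll measure the pin more precisely from the first, unoccluded pictures.

```bash
python3 - <<'E'
from h import *
def platepts(x,y,yaw):
    c,s=np.cos(yaw),np.sin(yaw)
    return np.array([[x+c*a-s*b,y+s*a+c*b,z] for a in(-.065,.065) for b in(-.05,.05) for z in(0,.010)])
for n in("side","top"):
    p=cv2.imread(f"pics/{n}0.png"); g=cv2.GaussianBlur(cv2.cvtColor(p,cv2.COLOR_BGR2GRAY),(3,3),0)
    c=proj(n,[[.566,.246,.01]])[0].astype(int); w=45
    sub=g[c[1]-w:c[1]+w,c[0]-w:c[0]+w]; th,_=cv2.threshold(sub,0,255,cv2.THRESH_OTSU)
    m=np.zeros_like(g); m[c[1]-w:c[1]+w,c[0]-w:c[0]+w]=(sub<th)
    if n=="side": m[:c[1]-w]=0; C=cloud(n,np.load("side0.npy")); m[C[...,2]>.016]=0
    nn,l,st,ce=cv2.connectedComponentsWithStats(m); i=1+np.argmax(st[1:,4]); v,u=np.nonzero(l==i)
    h=cv2.convexHull(np.stack([u,v],1).astype(np.int32))
    M=np.zeros_like(g); cv2.fillConvexPoly(M,h,1)
    def cost(x):
        hp=cv2.convexHull(proj(n,platepts(*x)).astype(np.float32)); k=np.zeros_like(g); cv2.fillConvexPoly(k,np.round(hp*16).astype(np.int32),1,shift=4); return -(k&M).sum()/(k|M).sum()
    r=min((minimize(cost,[.566+a,.246+b,np.radians(20)],method="Nelder-Mead",options=dict(initial_simplex=np.array([[.566+a,.246+b,.35],[.572+a,.246+b,.35],[.566+a,.252+b,.35],[.566+a,.246+b,.42]]))) for a in(-.002,.002) for b in(-.002,.002)),key=lambda r:r.fun)
    print(n,th,st[i],r.x.round(4),r.fun)
    # pin column midpoints vs projection
    ax=proj(n,[[.566,.246,z] for z in(.045,.055,.065,.075)])
    if n=="side":
        for u0,v0 in ax:
            row=g[int(round(v0)),int(u0)-14:int(u0)+15].astype(int); print(round(u0,1),int(round(v0)),row)
    else: print(ax.round(1)); print(g[208:226,208:232])
E
```

```text
side 115.0 [ 217  157   67   42 1121] [ 0.5667  0.3967 -0.3656] 0.0
248.8 162 [177 178 179 179 180 179 172 155 131 107  85  75  76  78  78  77  74  68
  60  59  68  77  82  80  72  68  68  68  68]
248.4 159 [178 179 179 180 179 177 176 175 162 128  92  77  78  80  79  77  73  68
  71  76  65  49  43  43  54  74  82  82  93]
248.0 155 [177 177 177 175 173 173 174 171 150 109  82  78  80  82  81  78  73  70
  85 122 146 145 137 136 145 157 168 173 174]
247.6 152 [177 175 174 172 173 173 174 174 169 148 121 115 128 140 142 135 121 104
  91 105 148 175 179 178 177 176 175 175 174]
top 93.0 [ 201  194   47   55 1679] [0.5963 0.0913 1.2911] 0.0
[[222.  219.8]
 [221.3 219.4]
 [220.6 219. ]
 [219.9 218.6]]
[[ 62  63  64  66  67  68  68  67  66  67  67  67  67  67  67  68  68  67
   68  70  70  69  69  68]
 [ 64  64  66  67  66  67  67  66  66  67  68  67  68  68  68  70  70  69
   70  71  70  69  68  68]
 [ 68  67  66  66  67  67  66  66  66  66  66  68  70  70  70  71  71  70
   70  71  71  69  68  67]
 [ 70  67  65  66  68  67  67  67  66  64  66  68  71  71  71  71  70  69
   68  69  70  
[... 793 characters left out ...]
   39  37  39  47  52  47]
 [ 66  67  68  68  68  69  71  80  99 116 122 120 111  90  65  48  41  38
   35  36  41  50  52  44]
 [ 65  66  68  68  69  71  70  72  83  95 102 100  90  72  54  44  40  36
   34  38  47  56  54  43]
 [ 65  67  69  70  71  72  69  67  71  77  79  76  67  55  46  43  41  39
   41  46  56  62  54  43]
 [ 65  67  69  70  72  74  72  67  66  68  68  64  57  51  48  48  48  49
   53  59  64  62  50  43]
 [ 67  68  68  68  72  77  77  71  67  67  66  63  60  59  58  58  58  60
   64  67  67  58  45  45]
 [ 69  69  69  68  71  78  81  76  70  68  68  66  65  66  67  67  66  67
   69  68  62  52  46  54]]<stdin>:15: RuntimeWarning: overflow encountered in scalar negative
```

```bash
python3 - <<'E'
from h import *
def platepts(x,y,yaw):
    c,s=np.cos(yaw),np.sin(yaw)
    return np.array([[x+c*a-s*b,y+s*a+c*b,z] for a in(-.065,.065) for b in(-.05,.05) for z in(0,.010)])
for n in("side","top"):
    p=cv2.imread(f"pics/{n}0.png"); g=cv2.GaussianBlur(cv2.cvtColor(p,cv2.COLOR_BGR2GRAY),(3,3),0)
    c=proj(n,[[.566,.246,.01]])[0].astype(int); w=45
    sub=g[c[1]-w:c[1]+w,c[0]-w:c[0]+w]; th,_=cv2.threshold(sub,0,255,cv2.THRESH_OTSU)
    m=np.zeros_like(g); m[c[1]-w:c[1]+w,c[0]-w:c[0]+w]=(sub<th)
    if n=="side": m[:c[1]-w]=0; C=cloud(n,np.load("side0.npy")); m[C[...,2]>.016]=0
    nn,l,st,ce=cv2.connectedComponentsWithStats(m); i=1+np.argmax(st[1:,4]); v,u=np.nonzero(l==i)
    h=cv2.convexHull(np.stack([u,v],1).astype(np.int32))
    M=np.zeros((4*g.shape[0],4*g.shape[1]),np.uint8); cv2.fillConvexPoly(M,h*4+2,1)
    def cost(x):
        hp=cv2.convexHull(proj(n,platepts(*x)).astype(np.float32)); k=np.zeros_like(M); cv2.fillConvexPoly(k,np.round(hp*4+2).astype(np.int32),1); return -float((k&M).sum())/float((k|M).sum())
    s0=np.array([.566,.246,.35])
    r=minimize(cost,s0,method="Nelder-Mead",options=dict(initial_simplex=s0+np.array([[-.004,-.004,-.05],[.006,0,0],[0,.006,0],[0,0,.1]])))
    print(n,r.x.round(4),r.fun)
print(atz("top",(218.3,218.3),.082), atz("top",(218.3,218.3),.079))
E
```

```text
side [0.5648 0.2441 0.3294] -0.951272464117718
top [0.5666 0.2474 0.3409] -0.9856499008473049
[0.56603272 0.24893821 0.082     ] [0.56635097 0.24952548 0.079     ]
```

carry_out(
  plan=[0.015,0.013,0.2,0,0,0,0,0,0.15,0,0,0,0,0,0.1,0,0,0,0,0,0.1,0,0,0,0,0,0,0,0,0,0,0,0,0,0,0],
)

```text
time: 7.28
position: [0.5662, 0.2493, 0.0869]
ee_rot: [3.141, -0.0, 1.576]
wrist_force: [0.4, -0.4, -2.4]
width: 0.0443
finger_force: 15.0
```

carry_out(
  plan=[0,0,0.06,0,0,0,0,0,0.06,0,0,0,0,0,0,0,0,0],
)

```text
time: 7.65
position: [0.5656, 0.249, 0.0789]
ee_rot: [-3.141, 0.0, 1.576]
wrist_force: [-0.4, 0.6, -1.1]
width: 0.044
finger_force: 15.0
```

carry_out(
  plan=[0,0,0.08,0,0,0,0,0,0.08,0,0,0,0,0,0,0,0,0],
)

```text
time: 8.02
position: [0.5654, 0.2489, 0.069]
ee_rot: [-3.14, 0.0, 1.576]
wrist_force: [0.8, 0.2, -2.0]
width: 0.0437
finger_force: 15.0
```

carry_out(
  plan=[0,0,0.08,0,0,0,0,0,0.08,0,0,0,0,0,0.08,0,0,0,0,0,0,0,0,0],
)

```text
time: 8.52
position: [0.5655, 0.2489, 0.0547]
ee_rot: [-3.14, 0.0, 1.576]
wrist_force: [0.5, -0.2, -1.5]
width: 0.0437
finger_force: 15.0
```

carry_out(
  plan=[0,0,0.08,0,0,0,0,0,0.06,0,0,0,0,0,0.04,0,0,0,0,0,0,0,0,0],
)

```text
time: 9.02
position: [0.5658, 0.249, 0.0443]
ee_rot: [-3.141, 0.0, 1.576]
wrist_force: [0.1, 0.5, -1.3]
width: 0.0438
finger_force: 15.0
```

carry_out(
  plan=[0,0,0.02,0,0,0,0,0,0,0,0,0],
)

```text
time: 9.28
position: [0.566, 0.2491, 0.0435]
ee_rot: [3.142, 0.0, 1.576]
wrist_force: [0.4, -0.6, -1.9]
width: 0.0434
finger_force: 15.0
```

carry_out(
  plan=[0,0,0.03,0,0,0,0,0,0.02,0,0,0,0,0,0,0,0,0],
)

```text
time: 9.65
position: [0.5658, 0.249, 0.0402]
ee_rot: [-3.141, 0.0, 1.576]
wrist_force: [0.3, -0.4, -2.3]
width: 0.044
finger_force: 15.0
```

carry_out(
  plan=[0,0,0.015,0,0,0,0,0,0,0,0,0],
)

```text
time: 9.9
position: [0.5661, 0.2492, 0.0397]
ee_rot: [3.141, -0.0, 1.576]
wrist_force: [-1.1, 0.2, -0.6]
width: 0.0439
finger_force: 15.0
```

carry_out(
  plan=[0,0,0.015,0,0,0,0,0,0,0,0,0,0,0,0,0,0,0],
)

```text
time: 10.28
position: [0.5661, 0.2492, 0.0396]
ee_rot: [3.141, -0.0, 1.576]
wrist_force: [-3.9, -1.3, 6.3]
width: 0.044
finger_force: 15.0
```

carry_out(
  plan=[0,0,0,0,0,0,0,0,0,0,0,0,0,0,0,0,0,0,0,0,0,0,0,0,0,0,0,0,0,0],
  hand=0.8,
)

```text
time: 10.9
position: [0.566, 0.2491, 0.0386]
ee_rot: [-3.142, 0.0, 1.576]
wrist_force: [0.9, 0.5, -0.8]
width: 0.0744
finger_force: 0.0
```

carry_out(
  plan=[0,0,-0.4,0,0,0,0,0,-0.7,0,0,0,0,0,-0.9,0,0,0,0,0,-0.5,0,0,0,-1,0,0,0,0,0,-1,0,0,0,0,0,-1,0,0,0,0,0,-1,0,0,0,0,0],
)

```text
time: 11.9
position: [0.5669, 0.0073, 0.1888]
ee_rot: [3.141, 0.0, 1.576]
wrist_force: [0.5, -0.4, 0.0]
width: 0.0743
finger_force: 0.0
```

```bash
python3 - <<'E'
from h import *
to([.527,-.285,.12]); O=[]
for n in("side","top"):
    p,d=grab_frame(n); cv2.imwrite(f"pics/{n}2.png",p); np.save(n+"2.npy",d)
    g=[.5663,.2465,.043]; c=proj(n,[g])[0].astype(int)
    try: print(n,ringxy(n,p,g))
    except Exception as e: print(e)
    O.append(cv2.resize(p[c[1]-30:c[1]+30,c[0]-40:c[0]+40],(400,300),interpolation=cv2.INTER_CUBIC))
cv2.imwrite("pics/c2.png",np.hstack(O))
E
```

```text
t 11.9 pos [0.5669 0.0073 0.1888] rpy [1.7997e+02 1.0000e-02 9.0300e+01] w 0.0743 f 0.0 F [ 0.5 -0.4  0. ]
shift units [-4.869 -0.692  1.147]
side (array([0.56407818, 0.24336808]), array([240, 156,  17,  16, 173], dtype=int32))
top (array([0.56810931, 0.24756283]), array([213, 211,  18,  17, 150], dtype=int32))
```

View pics/c2.png

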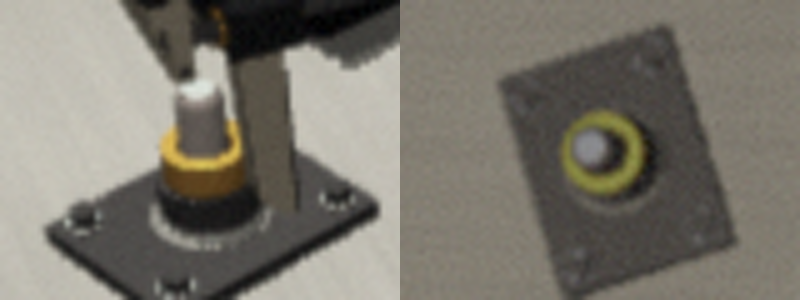

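The ring sits on the boss round the pin in both views: side about (200,165), top about (600,150). Next I'll go above the cup.

carry_out(
  plan=[-0.8,-0.1,0,0,0,0,-0.8,-0.1,0,0,0,0,-0.8,-0.1,0.2,0,0,0,-0.8,-0.1,0.2,0,0,0,-0.8,-0.1,0.2,0,0,0,-0.8,-0.13,0.2,0,0,0,0,0,0,0,0,-1,0,0,0,0,0,-1],
)

```text
time: 13.0
position: [0.5307, -0.2791, 0.1401]
ee_rot: [-3.141, -0.001, 1.858]
wrist_force: [-0.8, 0.7, -0.4]
width: 0.0744
finger_force: 0.0
```

carry_out(
  plan=[0,0,0,0,0,-1,0,0,0,0,0,-1,0,0,0,0,0,-1,0,0,0,0,0,-0.5,0,0,0,0,0,0,0,0,0,0,0,0],
)

```text
time: 13.75
position: [0.531, -0.2787, 0.1406]
ee_rot: [3.141, -0.0, 2.342]
wrist_force: [0.1, 0.3, -0.1]
width: 0.0742
finger_force: 0.0
```

```bash
python3 -c "
from h import *
to([.529,-.285,.0095]); print(read_state()['q'].round(3))"
```

```text
t 13.75 pos [ 0.531  -0.2787  0.1406] rpy [179.99  -0.   134.21] w 0.0742 f 0.0 F [ 0.1  0.3 -0.1]
shift units [-0.053 -0.098  2.185]
[-0.569  0.177  1.58   0.     1.384 -1.34 ]
```

carry_out(
  plan=[-0.05,-0.1,0.5,0,0,0,0,0,0.6,0,0,0,0,0,0.5,0,0,0,0,0,0.3,0,0,0,0,0,0.22,0,0,0,0,0,0,0,0,0],
)

```text
time: 14.5
position: [0.5283, -0.2852, 0.0129]
ee_rot: [-3.141, -0.001, 2.343]
wrist_force: [-0.7, 0.0, 0.7]
width: 0.0744
finger_force: 0.0
```

carry_out(
  plan=[0,0,0.02,0,0,0,0,0,0,0,0,0],
)

```text
time: 14.75
position: [0.5293, -0.2859, 0.0134]
ee_rot: [3.141, 0.002, 2.344]
wrist_force: [-0.6, 0.6, 0.6]
width: 0.0742
finger_force: 0.0
```

carry_out(
  plan=[0,0,0.05,0,0,0,0,0,0,0,0,0],
)

```text
time: 15.0
position: [0.5285, -0.2854, 0.0092]
ee_rot: [-3.142, -0.0, 2.344]
wrist_force: [0.5, -0.3, 0.0]
width: 0.0745
finger_force: 0.0
```

carry_out(
  plan=[0,0,0,0,0,0,0,0,0,0,0,0,0,0,0,0,0,0,0,0,0,0,0,0,0,0,0,0,0,0,0,0,0,0,0,0,0,0,0,0,0,0],
  hand=0,
  newtons=50,
)

```text
time: 15.88
position: [0.5286, -0.2854, 0.0093]
ee_rot: [-3.142, 0.0, 2.344]
wrist_force: [0.6, -0.4, 0.3]
width: 0.0431
finger_force: 50.0
```

carry_out(
  plan=[0,0,-0.3,0,0,0,0,0,-0.6,0,0,0,0,0,-0.8,0,0,0,0,0,-0.8,0,0,0,0,0,-0.7,0,0,0,0,0,-0.3,0,0,0,0,0,0,0,0,0],
)

```text
time: 16.75
position: [0.5291, -0.2857, 0.2204]
ee_rot: [3.141, 0.002, 2.344]
wrist_force: [-0.6, -0.4, -5.2]
width: 0.0435
finger_force: 50.0
```

carry_out(
  plan=[0,0,0,0,0,1,0,0,0,0,0,1,0,0,0,0,0,1,0,0,0,0,0,1,0,0,0,0,0,1,0,0,0,0,0,1,0,0,0,0,0,1,0,0,0,0,0,1],
)

```text
time: 17.75
position: [0.5272, -0.2845, 0.2156]
ee_rot: [-3.136, -0.001, 1.222]
wrist_force: [-0.4, 0.5, -5.5]
width: 0.0432
finger_force: 50.0
```

```bash
python3 - <<'E'
from h import *
to([.529,-.285,.2]); s=read_state();print(s['q'].round(3))
n="side"; p,d=grab_frame(n); np.save("side3.npy",d)
c=proj(n,[s["position"]-[0,0,-.019]])[0].astype(int); print(c)
r0,c0=max(c[1]-40,0),c[0]-50
q=p[r0:r0+80,c0:c0+100]; cv2.imwrite("pics/c3.png",cv2.resize(cv2.convertScaleAbs(q,alpha=1.8,beta=20),(750,600),interpolation=cv2.INTER_CUBIC))
E
```

```text
t 17.75 pos [ 0.5272 -0.2845  0.2156] rpy [-1.7971e+02 -7.0000e-02  7.0020e+01] w 0.0432 f 50.0 F [-0.4  0.5 -5.5]
shift units [0.002 0.032 0.26 ]
[-0.58   0.135  1.489 -0.     1.523 -0.232]
[335 255]
```

View pics/c3.png

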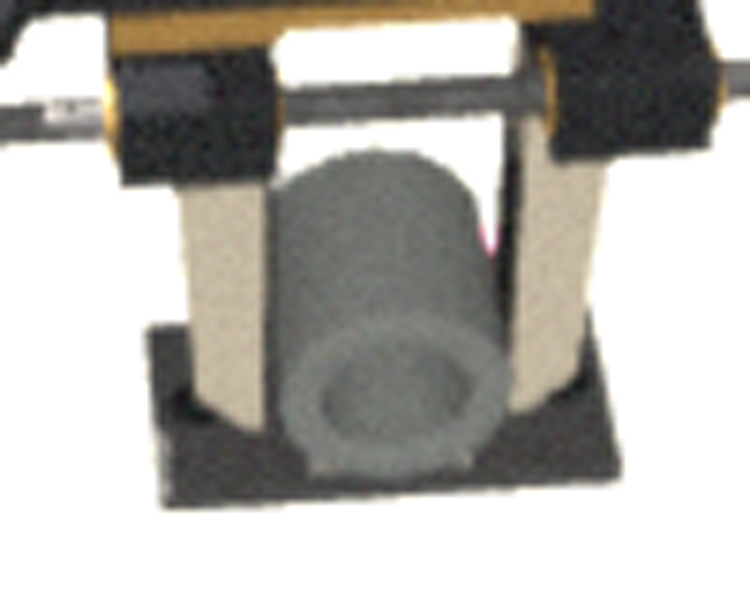

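The end facing the camera, at about (395,395) in the crop, looks shallow because a floor shows just behind the rim. I'll check this against the depth.

```bash
python3 - <<'E'
from h import *
s=read_state(); R=Ro.from_euler("xyz",s["ee_rot"]).as_matrix(); g=s["position"]-R[:,2]*.019
P=cloud("side",np.load("side3.npy")).reshape(-1,3); L=(P-g)@R
rr=np.hypot(L[:,1],L[:,2])
for a,b in((0,4),(4,8),(8,12),(15,21)):
    m=(rr>a/1e3)&(rr<b/1e3)&(L[:,0]<.01)&(L[:,0]>-.05); print(a,b,m.sum(),np.percentile(L[m,0]*1e3,[5,25,50,75,95]).round(1) if m.any() else "")
E
```

```text
0 4 0 
4 8 0 
8 12 2 [-21.3 -21.2 -21.2 -21.1 -21.1]
15 21 698 [-22.9 -21.6 -14.7  -3.5   7. ]
```

```bash
python3 - <<'E'
from h import *
s=read_state(); R=Ro.from_euler("xyz",s["ee_rot"]).as_matrix(); g=s["position"]-R[:,2]*.019
C=cloud("side",np.load("side3.npy")); L=(C-g)@R
u,v=proj("side",[g-R[:,0]*.023])[0]; print(u,v)
v,u=int(round(v)),int(round(u))
print("x along the axis, mm; column through the face centre, then y,z")
for r in range(v-18,v+16): print(r,(L[r,u]*1e3).round(1),(L[r,u+5]*1e3).round(1))
E
```

```text
337.34691364369456 267.88992998248824
x along the axis, mm; column through the face centre, then y,z
250 [ -8.8   0.6 -20.4] [ -8.4   7.6 -19.4]
251 [-10.    0.5 -19.6] [ -9.6   7.4 -18.6]
252 [-11.5   0.3 -19.2] [-10.3   7.4 -17.4]
253 [-14.1   0.  -20. ] [-14.4   6.8 -19.7]
254 [-15.9  -0.2 -19.8] [-15.6   6.7 -19. ]
255 [-17.9  -0.4 -20. ] [-17.8   6.4 -19.3]
256 [-20.5  -0.7 -20.7] [-20.8   6.1 -20.4]
257 [-20.8  -0.7 -19.1] [-20.    6.2 -17.7]
258 [-23.5  -1.  -20.1] [-22.2   6.  -18.1]
259 [-21.2  -0.6 -15.6] [-22.4   6.  -16.3]
260 [-21.   -0.6 -13.6] [-23.6   5.9 -15.6]
261 [ 2.7  2.7 13.5] [-22.    6.2 -12. ]
262 [ 2.1  2.7 14.9] [-2.   9.3 11.2]
263 [-0.1  2.4 14.6] [-2.6  9.2 12.6]
264 [-2.1  2.2 14.5] [-5.2  8.9 11.8]
265 [-4.2  2.  14.3] [-7.   8.7 12. ]
266 [-5.3  1.9 15.3] [-9.4  8.4 11.5]
267 [-7.2  1.7 15.2] [-9.9  8.4 12.9]
268 [-10.6   1.2  13.6] [-11.9   8.1  12.9]
269 [-11.6   1.1  14.6] [-13.6   7.9  13.1]
270 [-12.3   1.1  15.9] [-14.9   7.8  13.7]
271 [-14.1   0.9  16. ] [-18.1   7.4  12.2]
272 [-15.9   0.7  16.1] [-19.4   7.2  12.8]
273 [-17.7   0.5  16.2] [-20.2   7.2  14.1]
274 [-21.3   0.1  14.2] [-21.8   7.   14.4]
275 [-23.6  -0.2  13.7] [-22.5   7.   15.6]
276 [-21.1   0.2  18.6] [-22.5   7.   17.7]
277 [-22.3   0.1  19.3] [-21.9   7.2  20.5]
278 [-24.   -0.1  19.5] [-19.8   7.6  24.8]
279 [-22.3   0.2  23.6] [-20.8   7.5  25.8]
280 [-21.7   0.3  26.2] [-22.3   7.3  26.2]
281 [-22.5   0.2  27.4] [-21.8   7.4  28.9]
282 [157.3  25.4 235.4] [157.6  35.2 236.6]
283 [153.9  25.  234.4] [156.7  35.2 238.5]
```

The depth overrules the eye. Inside the rim the wall runs back to x = +2.7 mm from the face at -23 mm, about 26 mm deep, so this end (-tool x) is the deep bore. I'll lift, then start turning about tool -y and watch the joints.

carry_out(
  plan=[0,0,-0.6,0,0,0,0,0,-0.8,0,0,0,0,0,-0.7,0,0,0,0,0,0,0,-0.4,0,0,0,0,0,-0.8,0,0,0,0,0,-0.8,0,0,0,0,0,0,0],
)

```text
time: 18.68
position: [0.5287, -0.2832, 0.342]
ee_rot: [-3.136, 0.278, 1.233]
wrist_force: [0.9, 0.8, -5.6]
width: 0.0434
finger_force: 50.0
```

```bash
python3 -c "
from h import *
to([.53,-.285,.34]); s=read_state();print(s['q'].round(3)); print(Ro.from_euler('xyz',s['ee_rot']).as_matrix().round(2))"
```

```text
t 18.68 pos [ 0.5287 -0.2832  0.342 ] rpy [-179.67   15.93   70.67] w 0.0434 f 50.0 F [ 0.9  0.8 -5.6]
shift units [-0.012  0.032  0.037]
[-0.404  0.098  1.327 -0.28   1.698 -0.105]
[[ 0.32  0.94 -0.1 ]
 [ 0.91 -0.33 -0.26]
 [-0.27 -0.01 -0.96]]
```

carry_out(
  plan=[-0.08,0,-0.27,-0.27,0,-0.96,-0.08,0,-0.27,-0.27,0,-0.96,-0.08,0,-0.27,-0.27,0,-0.96,-0.08,0,-0.27,-0.27,0,-0.96,-0.08,0,-0.27,-0.27,0,-0.96,-0.08,0,-0.27,-0.27,0,-0.96,0,0,0,0,0,0],
)

```text
time: 19.55
position: [0.5283, -0.2873, 0.4478]
ee_rot: [-3.14, 0.278, 2.061]
wrist_force: [0.3, 0.1, -5.5]
width: 0.0433
finger_force: 50.0
```

carry_out(
  plan=[0,0,0,0,-0.5,0,0,0,0,0,-0.8,0,0,0,0,0,-0.8,0,0,0,0,0,-0.8,0,0,0,0,0,-0.8,0,0,0,0,0,0,0],
)

```text
time: 20.3
position: [0.5277, -0.2847, 0.4413]
ee_rot: [-3.132, 0.788, 2.069]
wrist_force: [1.1, 0.0, -5.8]
width: 0.0432
finger_force: 50.0
```

```bash
python3 -c "
from h import *
to([.53,-.285,.44]); s=read_state();print(s['q'].round(3)); print(Ro.from_euler('xyz',s['ee_rot']).as_matrix().round(3))"
```

```text
t 20.3 pos [ 0.5277 -0.2847  0.4413] rpy [-179.45   45.15  118.54] w 0.0432 f 50.0 F [ 1.1  0.  -5.8]
shift units [-0.001  0.032  0.031]
[-0.245 -0.424  1.788 -0.591  1.247 -0.702]
[[-0.337  0.882  0.33 ]
 [ 0.619  0.472 -0.627]
 [-0.709 -0.007 -0.705]]
```

carry_out(
  plan=[-0.52,0.26,0.12,0,0,0,-0.52,0.26,0.12,0,0,0,-0.52,0.26,0.12,0,0,0,0,0,0,0,-0.6,0,0,0,0,0,-0.7,0,0,0,0,0,-0.7,0,0,0,0,0,-0.7,0,0,0,0,0,0,0],
)

```text
time: 21.3
position: [0.6079, -0.3357, 0.4936]
ee_rot: [-3.124, 1.165, 2.076]
wrist_force: [-0.1, 0.5, -5.7]
width: 0.0433
finger_force: 50.0
```

```bash
python3 -c "
from h import *
to([.6,-.33,.5]); s=read_state();print(s['q'].round(3)); print(Ro.from_euler('xyz',s['ee_rot']).as_matrix().round(3))"
```

```text
t 21.3 pos [ 0.6079 -0.3357  0.4936] rpy [-179.02   66.73  118.96] w 0.0433 f 50.0 F [-0.1  0.5 -5.7]
shift units [-0.04  -0.072 -0.175]
[-0.18  -0.31   1.818 -1.034  0.997 -0.374]
[[-0.191  0.882  0.43 ]
 [ 0.346  0.47  -0.812]
 [-0.919 -0.007 -0.395]]
```

carry_out(
  plan=[-0.7,0,-0.3,-0.92,0,-0.39,-0.7,0,-0.3,-0.92,0,-0.39,0,0,0,0,0,0,0,0,0,0,-0.6,0,0,0,0,0,-0.6,0,0,0,0,0,0,0],
)

```text
time: 22.05
position: [0.6084, -0.3357, 0.5731]
ee_rot: [-3.119, 1.323, 2.336]
wrist_force: [0.4, 0.8, -6.2]
width: 0.0434
finger_force: 50.0
```

```bash
python3 -c "
from h import *
to([.6,-.33,.5]); s=read_state();print(s['q'].round(3)); print(Ro.from_euler('xyz',s['ee_rot']).as_matrix().round(3))"
```

```text
t 22.05 pos [ 0.6084 -0.3357  0.5731] rpy [-178.69   75.82  133.82] w 0.0434 f 50.0 F [ 0.4  0.8 -6.2]
shift units [ 1.222 -0.032  0.138]
[-0.32  -0.548  1.949 -0.889  0.655 -0.666]
[[-0.17   0.737  0.655]
 [ 0.177  0.676 -0.715]
 [-0.97  -0.006 -0.245]]
```

14° remain and q4 is within range, so I'll finish the turn.

carry_out(
  plan=[0,0,0,0,-0.6,0,0,0,0,0,-0.6,0,0,0,0,0,-0.4,0,0,0,0,0,0,0],
)

```text
time: 22.55
position: [0.6008, -0.3388, 0.5879]
ee_rot: [-3.087, 1.529, 2.379]
wrist_force: [0.1, 0.9, -5.7]
width: 0.0431
finger_force: 50.0
```

carry_out(
  plan=[0,0,0,0,0,0,0,0,0,0,0,0,0,0,0,0,0,0,0,0,0,0,0,0],
)

```text
time: 23.05
position: [0.6012, -0.3378, 0.5878]
ee_rot: [-3.059, 1.53, 2.41]
wrist_force: [-0.7, -0.1, -4.7]
width: 0.0434
finger_force: 50.0
```

```bash
python3 - <<'E'
from h import *
to([.6,-.33,.5]); s=read_state();print(s['q'].round(3)); print(s['dq'].round(3)); R=Ro.from_euler('xyz',s['ee_rot']).as_matrix();print(R.round(3))
g=s["position"]-R[:,2]*.019; O=[]
for n in("side","top"):
    p,d=grab_frame(n); L=(cloud(n,d)-g)@R; rr=np.hypot(L[...,1],L[...,2])
    for a,b in((0,11),(15,21)):
        m=(rr<b/1e3)&(rr>a/1e3)&(L[...,0]<.03)&(L[...,0]>-.04); print(n,a,b,m.sum(),np.percentile(L[m][:,0]*1e3,[5,50,95]).round(1) if m.any() else "")
    c=proj(n,[g])[0].astype(int); r0,c0=np.clip(c[1]-45,0,310),np.clip(c[0]-60,0,520); print(c,[ringxy(n,p,[.5663,.2465,.043])[0]])
    O.append(cv2.resize(cv2.convertScaleAbs(p[r0:r0+90,c0:c0+120],alpha=1.5,beta=15),(400,300),interpolation=cv2.INTER_CUBIC))
cv2.imwrite("pics/c4.png",np.hstack(O))
E
```

```text
t 23.05 pos [ 0.6012 -0.3378  0.5878] rpy [-175.25   87.67  138.08] w 0.0434 f 50.0 F [-0.7 -0.1 -4.7]
shift units [ 1.466  0.08  -0.049]
[-0.331 -0.612  2.103 -1.336  0.498 -0.248]
[-0.001 -0.001  0.004 -0.002 -0.003  0.001]
[[-0.03   0.727  0.686]
 [ 0.027  0.686 -0.727]
 [-0.999 -0.003 -0.041]]
side 0 11 0 
side 15 21 126 [-8.  21.2 24.4]
[416   2] [array([0.56580148, 0.24309996])]
top 0 11 16 [ 6.7  9.5 10.7]
top 15 21 346 [-23.9 -21.7   7.9]
[526 172] [array([0.56807133, 0.24760895])]
```

View pics/c4.png

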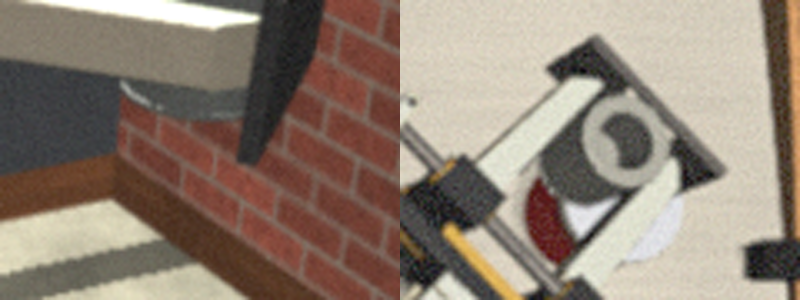

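The bore faces up: its floor is at +9.5 mm and the rim at -22 mm, about 32 mm deep. The ring is still seated. Joint 4 is right at its range, so I'll back off a few degrees for margin.

carry_out(
  plan=[0,0,0,0,0.4,0,0,0,0,0,0.2,0,0,0,0,0,0,0,0,0,0,0,0,0,0,0,0,0,0,0,0,0,0,0,0,0],
)

```text
time: 23.9
position: [0.6011, -0.3379, 0.5872]
ee_rot: [-3.111, 1.446, 2.357]
wrist_force: [-0.2, 0.6, -4.8]
width: 0.0434
finger_force: 50.0
```

```bash
python3 -c "
from h import *
to([.6,-.33,.5]); s=read_state();print(s['q'].round(3),s['dq'].round(3)); R=Ro.from_euler('xyz',s['ee_rot']).as_matrix();a=np.degrees(np.arccos(-R[2,0]));print(a)
if a<8 and s['q'][3]>-1.32: print(close_job())"
```

```text
t 23.9 pos [ 0.6011 -0.3379  0.5872] rpy [-178.26   82.86  135.06] w 0.0434 f 50.0 F [-0.2  0.6 -4.8]
shift units [1.455 0.082 0.073]
[-0.334 -0.605  2.043 -1.089  0.544 -0.488] [ 0.    -0.    -0.004  0.003  0.001 -0.002]
7.13961107802914
the job is handed in; nothing more can be done
None
```

The job is handed in, with no verdict returned: the bronze ring is seated on the boss, and the gripper holds the cup still about 0.59 m above the bench, bore up within about 7° of vertical (15° allowed).

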